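# Unload the shaker into the cooling block in order

## Robot

A 7-joint arm with a two-finger parallel gripper is mounted at the origin on a cart in front of the work surface, level with it; the furniture and walls round the work are solid. World frame = base frame: x ahead of the robot, y to its left, z up, the work surface at z = 0. Lengths are in mm, angles in rad, forces in N, time in s.
With the tool pointing down it reaches from about 400 to 875 mm from the base axis. Payload 4.4 kg.
Tool frame: the origin (TCP) lies midway between the tips of the shut fingers; the grasp point (between the pads) lies 19 mm behind it; z points along the fingers, y is the line along which they close (so a half turn about z gives the same grasp; the last joint's range is limited). The gripper opens to 85 mm and grips with 20 to 120 N. Pads are 22 mm wide; open, the fingers measure 114 mm over their backs; the gripper's body (76 mm by 85 mm) begins 54 mm behind the grasp point. The pads swing forward as they close: fully open they stand 13 mm farther back than shut.
Start: joints at [1.245, 0.628, 0.038, 1.517, -0.027, 0.996, -0.02], TCP at [167.004, -628.194, 231.313] pointing down, gripper open.
Joint ranges: [-3.06, 3.06], [-0.37, 2.12], [-1.25, 1.32], [0.18, 2.47], [-1.1, 4.24], [0.23, 1.98], [-2.94, 2.94]. Speed limits (rad/s): [2.57, 2.57, 3.14, 3.14, 3.14, 3.14, 3.14].

## Interface

Orientations are given as [roll, pitch, yaw] about the fixed x, y, z axes, in that order (R = Rz(yaw) Ry(pitch) Rx(roll)).
In Python, from cell import ctrl, get_image, get_calibration gives the robot as it stands.
- The arm moves only by the shell command python3 -m creep 'ROWS'. ROWS is JSON, a list of rows, each an object of numbers: "dx", "dy", "dz": the shift along the world's x, y, z normalised to -1 to 1, where 1 is 0.4 m; "rx", "ry", "rz": the turn, a rotation vector about the world's x, y, z normalised to -1 to 1, where 1 is 2 pi rad; "grip": the closure, from -1 (fully open) to 1 (shut). A call has exactly 5 rows; each row is the pose to reach, as a shift and turn from the pose commanded when the call began, turning the shorter way round; what a row does not reach only later rows make up. A row lasts 1/8 s, in which the tool goes at most 62.5 mm and 10.7 degrees, less where a joint would pass 70% of its speed; a pose out of reach is approached as far as the arm can. A call with a number of a shift or a turn outside -1 to 1 is refused whole. A call with a gripper value outside its range is refused whole. The fingers move at their own pace and stop on an object; the grip force is fixed at half the most. Time passes only in rows, so rows that repeat a pose let the fingers close, or fill a call up. It gives the time, the measured TCP pose, the force, the opening and the grip force at its end, in the units of the state.
- ctrl.read_state(): the state, without advancing time (a new reading comes with each control period).
- get_image(name): name is "scene" or "top" or "wrist"; returns the picture (420x560x3 uint8, red, green, blue); there is no depth.
- get_calibration(name): a dict with "mtx" (3x3 intrinsics, pixels), "world_from_camera" (4x4, takes a point from camera to world coordinates). Camera axes: x right, y down, z forward; pixel columns grow to the right and rows downward; lengths in mm; the calibration is good to about 2 mm. A picture is of the moment at which its call begins: read the wrist's pose just before it. get_calibration takes no time and is no camera call; for the wrist camera it gives the pose at the moment of the call.
- ctrl.finish_job(): hands the job in; it is judged then, once.
The state is a dict: "clock": time; "qpos": joint angles; "qd": joint speeds; "tau": joint torques, N m; "eef_pos": TCP position; "tool_rot": TCP orientation; "force": force on the tool from outside, world axes, zero at the start; "torque": the same for the moment, N m; "width": finger opening in mm; "gripper_force": force on a finger pad.
Only numpy, scipy, OpenCV 4.12 (cv2) and the standard library are available. Lean on these libraries where they do the work, as an engineer would, in place of code of your own. Each camera call takes 0.05 s, during which the arm holds its last target. There are 200 camera calls.

## Task

The shaking run is over: move the four conical flasks from the shaker into the wells of the aluminium cooling block, one to a well, without mixing up their order, since the log sheet knows them only by position. The flask nearest the shaker's control panel goes into the well nearest the block's handle, the next into the next well, and so on along the row. Keep the flasks upright, stand each on the floor of its well without dropping it, and let go.

Things in the scene. Friction and masses are not known exactly. Their poses are not given: they have to be found in the camera images.
- flask_a: small conical glass flask (widest, open neck), 48 mm across at the foot, 82 mm tall, about 90 g. Origin at the centre of its underside, z up, round about z. The straight neck, 23 mm thick, runs from 45 mm above the origin to the top; grip it there. Starts upright in one of the four holders, in any order.
- flask_b: small conical glass flask (tallest, clear glass stopper), 46 mm across at the foot, 101 mm tall, about 90 g. Origin at the centre of its underside, z up, round about z. The straight neck, 22 mm thick, runs from 45 mm above the origin to the top; grip it there. Starts upright in one of the four holders, in any order.
- flask_c: small conical glass flask (narrowest, clear glass stopper), 40 mm across at the foot, 81 mm tall, about 90 g. Origin at the centre of its underside, z up, round about z. The straight neck, 19 mm thick, runs from 45 mm above the origin to the top; grip it there. Starts upright in one of the four holders, in any order.
- flask_d: small conical glass flask (black rubber stopper), 42 mm across at the foot, 87 mm tall, about 90 g. Origin at the centre of its underside, z up, round about z. The straight neck, 20 mm thick, runs from 45 mm above the origin to the top; grip it there. Starts upright in one of the four holders, in any order.
- holder_a: the steel holder in which flask_a stands at the start: a 57 mm disc with four upright leaves 37 mm high round it, inside width 57 mm; four like it stand in a row on the shaker. Fixed. Origin at the centre of its underside, z up; the flask stands 3 mm above the origin.
- holder_b: the steel holder in which flask_b stands at the start: a 57 mm disc with four upright leaves 37 mm high round it, inside width 57 mm; four like it stand in a row on the shaker. Fixed. Origin at the centre of its underside, z up; the flask stands 3 mm above the origin.
- holder_c: the steel holder in which flask_c stands at the start: a 57 mm disc with four upright leaves 37 mm high round it, inside width 57 mm; four like it stand in a row on the shaker. Fixed. Origin at the centre of its underside, z up; the flask stands 3 mm above the origin.
- holder_d: the steel holder in which flask_d stands at the start: a 57 mm disc with four upright leaves 37 mm high round it, inside width 57 mm; four like it stand in a row on the shaker. Fixed. Origin at the centre of its underside, z up; the flask stands 3 mm above the origin.
- shaker: compact white orbital shaker, off, 172 x 334 mm, fixed, on the left or right, turned up to 0.25 rad. Origin on the bench under the middle of the row, z up; the row runs along its y axis, holders at y = -99, -33, 33, 99 mm on a platform 76 mm high. The raised control panel (black, knob and display, knob top 98 mm high) is at the -y end, y = -142 to -190 mm.
- block: aluminium cooling block on a grey foot, 86 x 286 mm, top 42 mm high, fixed, on the left or right, turned any way. Origin on the bench under its centre, z up; a row of wells along its y axis at y = -99, -33, 33, 99 mm, each 58 mm wide, chamfered, flat floor 18 mm above the origin (24 mm deep). A black D-shaped handle sticks out 30 mm at the -y end.
Not all that is in view belongs to the job. Leave any blue or pink look-alike of the flask_c alone.

How it is judged (in metres and radians):
At the end, for the whole second after the job is handed in: Each flask stands in the well whose place, counted from the block's handle, equals its starting holder's, counted from the control panel: within 13 mm of the well's centre along each block axis and 5 mm of its floor's height, upright within 0.1 rad, at rest (((y of holder_a in the frame of shaker between -0.119 and -0.079 m and y of flask_a in the frame of block between -0.112 and -0.086 m) or (y of holder_a in the frame of shaker between -0.053 and -0.013 m and y of flask_a in the frame of block between -0.046 and -0.02 m) or (y of holder_a in the frame of shaker between 0.013 and 0.053 m and y of flask_a in the frame of block between 0.02 and 0.046 m) or (y of holder_a in the frame of shaker between 0.079 and 0.119 m and y of flask_a in the frame of block between 0.086 and 0.112 m)) and x of flask_a in the frame of block between -0.013 and 0.013 m and z of flask_a in the frame of block between 0.013 and 0.023 m and angle between each of flask_a, flask_b, flask_c, flask_d's own z axis and vertical below 0.1 rad and linear speed of each of flask_a, flask_b, flask_c, flask_d below 0.02 m/s and ((y of holder_b in the frame of shaker between -0.119 and -0.079 m and y of flask_b in the frame of block between -0.112 and -0.086 m) or (y of holder_b in the frame of shaker between -0.053 and -0.013 m and y of flask_b in the frame of block between -0.046 and -0.02 m) or (y of holder_b in the frame of shaker between 0.013 and 0.053 m and y of flask_b in the frame of block between 0.02 and 0.046 m) or (y of holder_b in the frame of shaker between 0.079 and 0.119 m and y of flask_b in the frame of block between 0.086 and 0.112 m)) and x of flask_b in the frame of block between -0.013 and 0.013 m and z of flask_b in the frame of block between 0.013 and 0.023 m and ((y of holder_c in the frame of shaker between -0.119 and -0.079 m and y of flask_c in the frame of block between -0.112 and -0.086 m) or (y of holder_c in the frame of shaker between -0.053 and -0.013 m and y of flask_c in the frame of block between -0.046 and -0.02 m) or (y of holder_c in the frame of shaker between 0.013 and 0.053 m and y of flask_c in the frame of block between 0.02 and 0.046 m) or (y of holder_c in the frame of shaker between 0.079 and 0.119 m and y of flask_c in the frame of block between 0.086 and 0.112 m)) and x of flask_c in the frame of block between -0.013 and 0.013 m and z of flask_c in the frame of block between 0.013 and 0.023 m and ((y of holder_d in the frame of shaker between -0.119 and -0.079 m and y of flask_d in the frame of block between -0.112 and -0.086 m) or (y of holder_d in the frame of shaker between -0.053 and -0.013 m and y of flask_d in the frame of block between -0.046 and -0.02 m) or (y of holder_d in the frame of shaker between 0.013 and 0.053 m and y of flask_d in the frame of block between 0.02 and 0.046 m) or (y of holder_d in the frame of shaker between 0.079 and 0.119 m and y of flask_d in the frame of block between 0.086 and 0.112 m)) and x of flask_d in the frame of block between -0.013 and 0.013 m and z of flask_d in the frame of block between 0.013 and 0.023 m); the robot touches nothing.
It fails at once if a flask is tipped more than 0.6 rad (it spills) (angle between any of flask_a, flask_b, flask_c, flask_d's own z axis and vertical above 0.6 rad).
It fails at once if a flask is dropped: it moves faster than 0.65 m/s (a free fall of about 2 cm) while the fingers do not hold it ((linear speed of flask_a above 0.65 m/s and contact force between the fingers and flask_a below 0.05 N) or (linear speed of flask_b above 0.65 m/s and contact force between the fingers and flask_b below 0.05 N) or (linear speed of flask_c above 0.65 m/s and contact force between the fingers and flask_c below 0.05 N) or (linear speed of flask_d above 0.65 m/s and contact force between the fingers and flask_d below 0.05 N)).
It also fails if it takes over 115 s, if anything falls off the work surface, if the arm or the gripper's body presses on something with over 40 N, if the wrist force passes 120 N, or if a joint passes its speed limit or range.

## Working session

There is one attempt and no reset: what is moved stays moved. The work goes in short steps, Python scripts to look and compute and a shell command to move; the robot and the scene stay as the last step left them, time stands still between calls to the robot, and variables do not carry over. Pictures are saved under pics/ and viewed, at most 14 in all, crops included, and the job is handed in when it is done.

```bash
mkdir -p pics; ls
python3 - <<'E'
from cell import ctrl,get_image,get_calibration
import cv2,numpy as np
np.set_printoptions(suppress=True,precision=3)
for n in("scene","top"):
    cv2.imwrite(f"pics/{n}0.png",get_image(n)[...,::-1]); c=get_calibration(n); print(n,c["mtx"],c["world_from_camera"])
s=ctrl.read_state();print(s["clock"],s["eef_pos"],s["tool_rot"],s["width"])
E
```

```text
pics
scene [[409.562   0.    282.868]
 [  0.    409.562 203.717]
 [  0.      0.      1.   ]] [[ -0.776  -0.386   0.5    86.998]
 [ -0.631   0.5    -0.593 568.589]
 [ -0.021  -0.775  -0.631 665.422]
 [  0.      0.      0.      1.   ]]
top [[428.581   0.    274.925]
 [  0.    428.581 204.566]
 [  0.      0.      1.   ]] [[  -0.005   -0.995    0.099  444.909]
 [  -1.       0.003   -0.013   -9.309]
 [   0.013   -0.099   -0.995 1126.903]
 [   0.       0.       0.       1.   ]]
0.1 [ 166.884 -627.621  230.47 ] [-3.14 -0.    0.26] 85.63793214320852
```

View pics/scene0.png

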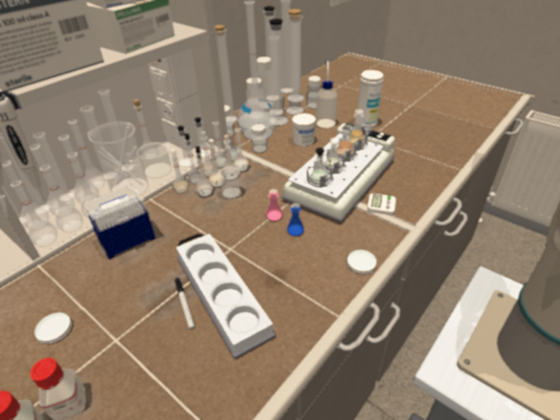

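View pics/top0.png

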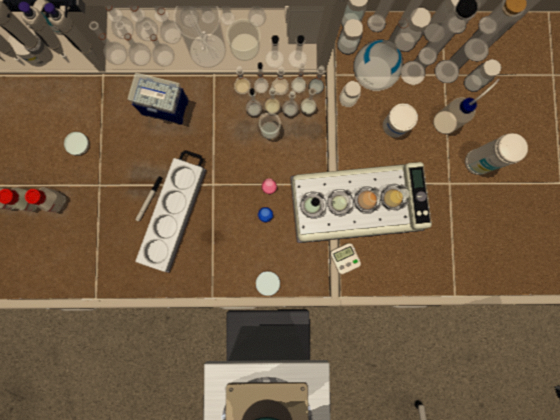

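The scene shows the block at scene (225,290) with its handle at (190,240), and the shaker at (340,170) with its panel at the far end. In the top view the shaker row is at (314–394, ~200) with the panel on the right (418,195). The wells run from (184,178) at the handle to (156,250). The pink (269,186) and blue (265,214) decoys stand apart on the bench. I'll enlarge both views.

Run:
```python
import cv2,numpy as np
t=cv2.imread("pics/top0.png");s=cv2.imread("pics/scene0.png")
z=lambda i,x,y,w,h,k:cv2.resize(i[y:y+h,x:x+w],None,fx=k,fy=k,interpolation=cv2.INTER_CUBIC)
a=z(t,285,160,150,85,4);b=z(t,130,148,80,126,4)
cv2.imwrite("pics/c1.png",cv2.vconcat([a,cv2.resize(z(s,280,120,120,50,5),(600,250))]))
cv2.imwrite("pics/c2.png",cv2.hconcat([b,z(s,170,226,110,126,4)]))
```

```text
(no output)
```

View pics/c1.png

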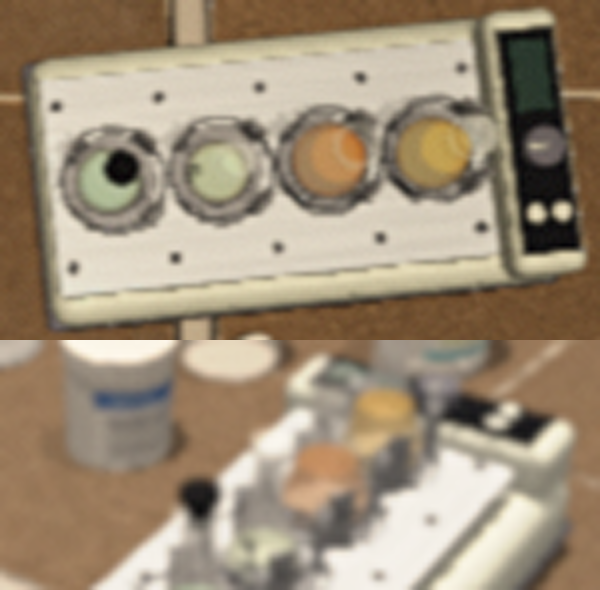

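View pics/c2.png

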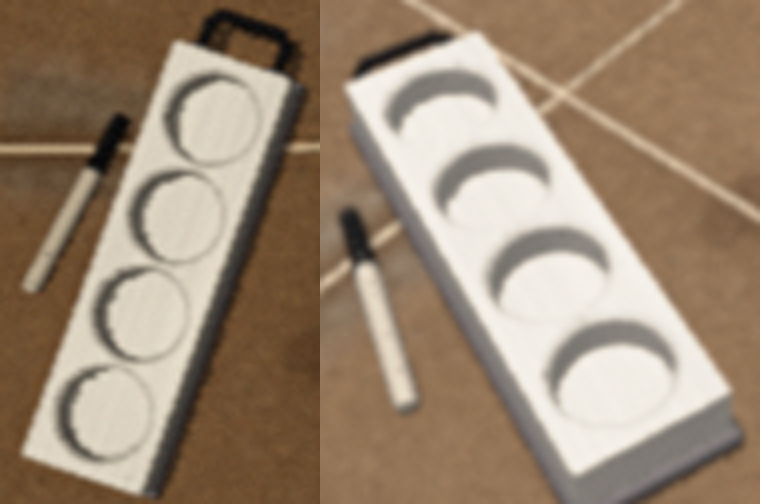

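Shaker, starting at the panel: yellow open-neck flask at top (393,198), orange (367,200), pale green (339,203), black-stoppered d (313,204). In the block view the handle is at the upper (+x) end. Next I'll triangulate the block corners and platform dots for a coarse fix.

```bash
cat > h.py <<'E'
import numpy as np,cv2
from cell import ctrl,get_image,get_calibration
np.set_printoptions(suppress=True,precision=1)
def ray(c,p):
    W=c["world_from_camera"];d=W[:3,:3]@np.linalg.solve(c["mtx"],[p[0],p[1],1]);return W[:3,3],d
def plane(c,p,z):
    o,d=ray(c,p);return o+d*(z-o[2])/d[2]
def tri(l):
    A=0;b=0
    for c,p in l:
        o,d=ray(c,p);d=d/np.linalg.norm(d);P=np.eye(3)-np.outer(d,d);A=A+P;b=b+P@o
    return np.linalg.solve(A,b)
E
python3 - <<'E'
from h import *
T=get_calibration("top");S=get_calibration("scene");ar=np.array
top=ar([(172,40),(303,88),(150,490),(23,453)])/4+[130-.4,148-.4]
sc=(ar([(345,88),(475,33),(730,395),(572,475)])-[320,0])/4+[170-.4,226-.4]
P=ar([tri([(T,a),(S,b)]) for a,b in zip(top,sc)]);print(P)
w=ar([(213,120),(177,216),(141,314),(104,413)])/4+[129.6,147.6]
print("wells@42",ar([plane(T,p,42) for p in w]))
d=ar([(56,106),(158,97),(259,87),(361,77),(461,68),(73,268),(175,258),(278,247),(380,238),(481,227)])/4+[284.6,159.6]
D=ar([plane(T,p,76) for p in d]);print(D.mean(0),D)
e=D[[4,9]].mean(0)-D[[0,5]].mean(0);print("row dir",e,np.arctan2(e[1],e[0]))
print("stopper d",tri([(T,ar([121,168])/4+[284.6,159.6]),(S,ar([198,155])/5+[279.6,119.6])]))
E
```

```text
[[673.8 237.5  38. ]
 [648.1 158.2  33.5]
 [388.3 249.7  28. ]
 [411.8 327.1  37.4]]
wells@42 [[622.4 210.9  42. ]
 [560.9 232.6  42. ]
 [498.8 254.1  42. ]
 [436.8 276.   42. ]]
[ 556.5 -213.3   76. ] [[ 594.8  -82.3   76. ]
 [ 600.3 -145.6   76. ]
 [ 606.4 -208.5   76. ]
 [ 612.5 -272.2   76. ]
 [ 618.  -334.8   76. ]
 [ 494.5  -91.7   76. ]
 [ 500.4 -154.5   76. ]
 [ 506.9 -218.    76. ]
 [ 512.2 -281.2   76. ]
 [ 518.8 -343.9   76. ]]
row dir [  23.7 -252.4    0. ] -1.4771681724225991
stopper d [ 547.  -113.7  156.6]
```

```bash
python3 -m creep '[{"dx":0.45,"dy":0.48,"dz":0.25,"rz":0.11,"grip":-1},{"dx":0.45,"dy":0.48,"dz":0.25,"rz":0.11,"grip":-1},{"dx":0.45,"dy":0.48,"dz":0.25,"rz":0.11,"grip":-1},{"dx":0.45,"dy":0.48,"dz":0.25,"rz":0.11,"grip":-1},{"dx":0.45,"dy":0.48,"dz":0.25,"rz":0.11,"grip":-1}]'
python3 -m creep '[{"dx":0.45,"dy":0.55,"rz":0.113,"grip":-1},{"dx":0.45,"dy":0.55,"rz":0.113,"grip":-1},{"dx":0.45,"dy":0.55,"rz":0.113,"grip":-1},{"dx":0.45,"dy":0.55,"rz":0.113,"grip":-1},{"dx":0.45,"dy":0.55,"rz":0.113,"grip":-1}]'
```

```text
$[0]: bad value
$[0]: bad value
```

```bash
python3 -m creep '[{"dx":0.45,"dy":0.48,"dz":0.25,"rx":0,"ry":0,"rz":0.11,"grip":-1},{"dx":0.45,"dy":0.48,"dz":0.25,"rx":0,"ry":0,"rz":0.11,"grip":-1},{"dx":0.45,"dy":0.48,"dz":0.25,"rx":0,"ry":0,"rz":0.11,"grip":-1},{"dx":0.45,"dy":0.48,"dz":0.25,"rx":0,"ry":0,"rz":0.11,"grip":-1},{"dx":0.45,"dy":0.48,"dz":0.25,"rx":0,"ry":0,"rz":0.11,"grip":-1}]'
```

```text
clock: 0.72
eef_pos: [350.0, -433.2, 332.5]
tool_rot: [3.14, -0.001, 0.957]
force: [0.3, -0.8, 0.1]
width: 85.3
gripper_force: 0.0
```

```bash
python3 -m creep '[{"dx":0.49,"dy":0.55,"dz":0,"rx":0,"ry":0,"rz":0.112,"grip":-1},{"dx":0.49,"dy":0.55,"dz":0,"rx":0,"ry":0,"rz":0.112,"grip":-1},{"dx":0.49,"dy":0.55,"dz":0,"rx":0,"ry":0,"rz":0.112,"grip":-1},{"dx":0.49,"dy":0.55,"dz":0,"rx":0,"ry":0,"rz":0.112,"grip":-1},{"dx":0.49,"dy":0.55,"dz":0,"rx":0,"ry":0,"rz":0.112,"grip":-1}]'
python3 - <<'E'
from h import *
import pickle
c=get_calibration("wrist");i=get_image("wrist")[...,::-1]
cv2.imwrite("pics/w1.png",i);pickle.dump(c,open("w1.pkl","wb"));print(ctrl.read_state()["eef_pos"],c["world_from_camera"])
E
```

```text
clock: 1.35
eef_pos: [544.4, -213.3, 331.0]
tool_rot: [3.142, -0.001, 1.658]
force: [0.9, -0.3, -0.1]
width: 85.5
gripper_force: 0.0
[ 548.4 -206.8  331.1] [[   1.     0.1    0.   538.7]
 [   0.1   -1.    -0.3 -147. ]
 [   0.     0.3   -1.   474. ]
 [   0.     0.     0.     1. ]]
```

View pics/w1.png

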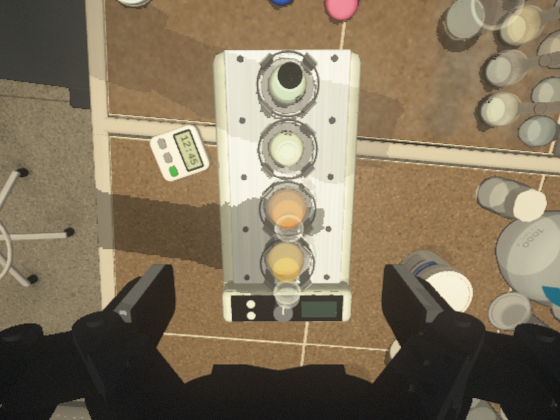

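Wrist view shows d's black stopper at (289,75), the next neck near (288,140), the orange flask's neck ring (289,228), the yellow flask's (287,292), and the panel at (287,307). I'll take a second view from a shifted place to triangulate the tops.

```bash
python3 -m creep '[{"dx":0,"dy":0.25,"dz":0,"rx":0,"ry":0,"rz":0,"grip":-1},{"dx":0,"dy":0.25,"dz":0,"rx":0,"ry":0,"rz":0,"grip":-1},{"dx":0,"dy":0.25,"dz":0,"rx":0,"ry":0,"rz":0,"grip":-1},{"dx":0,"dy":0.25,"dz":0,"rx":0,"ry":0,"rz":0,"grip":-1},{"dx":0,"dy":0.25,"dz":0,"rx":0,"ry":0,"rz":0,"grip":-1}]'
python3 - <<'E'
from h import *
import pickle
c=get_calibration("wrist");i=get_image("wrist")[...,::-1]
cv2.imwrite("pics/w2.png",i);pickle.dump(c,open("w2.pkl","wb"));print(ctrl.read_state()["eef_pos"],c["world_from_camera"][:3,3])
a=cv2.imread("pics/w1.png")[40:330,205:370];b=i[40:330,205:370]
C=pickle.load(open("w1.pkl","rb"))
from h import *
# shift of row mid between views
W=c["world_from_camera"]
for P in [(565.8,-311.9,150),(547.2,-114.7,150)]:
    q=np.linalg.inv(W)@[*P,1];u=c["mtx"]@q[:3];print(u/u[2])
E
```

```text
clock: 2.02
eef_pos: [542.7, -118.0, 331.0]
tool_rot: [-3.141, 0.001, 1.652]
force: [-0.0, -0.7, -0.1]
width: 85.4
gripper_force: 0.0
[ 542.8 -117.8  331. ] [537.6 -51.4 473.9]
[284.3 362.1   1. ]
[282.8 185.    1. ]
```

Run:
```python
import cv2
a=cv2.imread("pics/w1.png")[45:325,235:340];b=cv2.imread("pics/w2.png")[140:420,235:340]
f=lambda i:cv2.resize(i,None,fx=2.1,fy=2.1,interpolation=cv2.INTER_CUBIC)
# split each into two halves at 3.6x: 105 wide->378
g=lambda i:cv2.resize(i,None,fx=1.9,fy=1.9*1.0,interpolation=cv2.INTER_CUBIC)
h=lambda i:cv2.resize(i,(199,588),interpolation=cv2.INTER_CUBIC)
k=4
q=lambda i:cv2.resize(i,None,fx=k,fy=k,interpolation=cv2.INTER_CUBIC)
strip=cv2.hconcat([q(a[5:145,28:78]),q(a[135:275,28:78]),q(b[5:145,28:78]),q(b[130:270,28:78])])
cv2.imwrite("pics/c3.png",strip);print(strip.shape)
```

```text
(560, 800, 3)
```

View pics/c3.png

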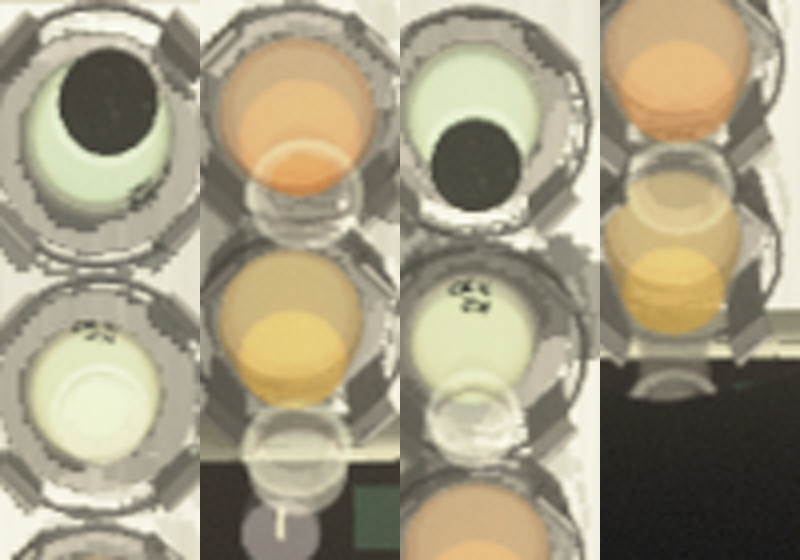

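In the crop, from d on: black stopper A(108,102)/B(76,163), then the clear-stoppered narrowest flask (c), then orange, the widest with an open ring (a), then yellow, which leans furthest outward in view and so is tallest (b). The decoys aren't on the shaker. Computing positions now.

Run:
```python
from h import *
import pickle
A=pickle.load(open("w1.pkl","rb"));B=pickle.load(open("w2.pkl","rb"))
o={1:(263,50),2:(263,180),3:(263,145),4:(263,270)}
px=lambda k,x,y:(o[k][0]+x/4-.4,o[k][1]+y/4-.4)
tops=dict(d=((1,108,102),(3,76,163)),c=((1,98,408),(3,75,415)),a=((2,103,205),(4,81,195)),b=((2,95,470),(4,73,390)))
for n,(p,q) in tops.items(): print(n,"top",tri([(A,px(*p)),(B,px(*q))]))
foot=dict(d=((1,98,135),(3,75,112)),c=((1,95,395),(3,73,338)),a=((2,97,118),(4,77,65)),b=((2,90,315),(4,72,235)))
for n,(p,q) in foot.items(): print(n,"foot",tri([(A,px(*p)),(B,px(*q))]),plane(A,px(*p),79),plane(B,px(*q),79))
# dots in view A
dots=[(240,59),(336,59),(246,277),(327,276)]
D=np.array([plane(A,p,76) for p in dots]);print(D,D.mean(0))
```

```text
d top [ 545.8 -112.9  161. ]
c top [ 550.5 -177.6  153.1]
a top [ 558.4 -251.5  159.8]
b top [ 565.4 -344.   119.4]
d foot [ 545.9 -113.1   86.3] [ 545.7 -112.5   79. ] [ 546.4 -114.3   79. ]
c foot [ 551.3 -180.8   83.4] [ 551.4 -181.2   79. ] [ 551.6 -182.3   79. ]
a foot [ 557.8 -246.1   99.8] [ 558.6 -251.6   79. ] [ 559.1 -256.9   79. ]
b foot [ 561.6 -307.6   94.2] [ 562.4 -314.    79. ] [ 562.6 -317.9   79. ]
[[ 493.6  -92.4   76. ]
 [ 595.1  -83.4   76. ]
 [ 516.1 -344.7   76. ]
 [ 617.2 -334.4   76. ]] [ 555.5 -213.7   76. ]
```

```bash
python3 -m creep '[{"dx":0.008,"dy":0.012,"dz":-0.12,"rx":0,"ry":0,"rz":0,"grip":-1},{"dx":0.008,"dy":0.012,"dz":-0.26,"rx":0,"ry":0,"rz":0,"grip":-1},{"dx":0.008,"dy":0.012,"dz":-0.4,"rx":0,"ry":0,"rz":0,"grip":-1},{"dx":0.008,"dy":0.012,"dz":-0.48,"rx":0,"ry":0,"rz":0,"grip":-1},{"dx":0.008,"dy":0.012,"dz":-0.525,"rx":0,"ry":0,"rz":0,"grip":-1}]'
python3 -m creep '[{"dx":0,"dy":0,"dz":0,"rx":0,"ry":0,"rz":0,"grip":-1},{"dx":0,"dy":0,"dz":0,"rx":0,"ry":0,"rz":0,"grip":1},{"dx":0,"dy":0,"dz":0,"rx":0,"ry":0,"rz":0,"grip":1},{"dx":0,"dy":0,"dz":0,"rx":0,"ry":0,"rz":0,"grip":1},{"dx":0,"dy":0,"dz":0,"rx":0,"ry":0,"rz":0,"grip":1}]'
```

```text
clock: 2.7
eef_pos: [545.0, -112.4, 119.0]
tool_rot: [-3.139, -0.001, 1.653]
force: [-0.3, -0.4, 0.9]
width: 85.3
gripper_force: 0.0
clock: 3.32
eef_pos: [546.4, -111.5, 121.9]
tool_rot: [3.141, 0.0, 1.655]
force: [-1.2, -0.3, 2.9]
width: 19.3
gripper_force: 58.3
```

```bash
python3 -m creep '[{"dx":0,"dy":0,"dz":0.08,"rx":0,"ry":0,"rz":0,"grip":1},{"dx":0,"dy":0,"dz":0.2,"rx":0,"ry":0,"rz":0,"grip":1},{"dx":0,"dy":0,"dz":0.3,"rx":0,"ry":0,"rz":0,"grip":1},{"dx":-0.03,"dy":0.1,"dz":0.3,"rx":0,"ry":0,"rz":0.02,"grip":1},{"dx":-0.07,"dy":0.25,"dz":0.3,"rx":0,"ry":0,"rz":0.04,"grip":1}]'
python3 -m creep '[{"dx":-0.05,"dy":0.15,"dz":0,"rx":0,"ry":0,"rz":0.028,"grip":1},{"dx":-0.09,"dy":0.3,"dz":0,"rx":0,"ry":0,"rz":0.056,"grip":1},{"dx":-0.13,"dy":0.45,"dz":0,"rx":0,"ry":0,"rz":0.084,"grip":1},{"dx":-0.17,"dy":0.6,"dz":0,"rx":0,"ry":0,"rz":0.112,"grip":1},{"dx":-0.205,"dy":0.72,"dz":0,"rx":0,"ry":0,"rz":0.143,"grip":1}]'
python3 - <<'E'
from h import *
import pickle
c=get_calibration("wrist");i=get_image("wrist")[...,::-1]
cv2.imwrite("pics/w3.png",i);pickle.dump(c,open("w3.pkl","wb"))
s=ctrl.read_state();print(s["eef_pos"],s["tool_rot"],s["width"],c["world_from_camera"][:3,3])
E
```

```text
clock: 3.95
eef_pos: [518.5, -12.2, 241.8]
tool_rot: [3.14, 0.001, 1.905]
force: [0.9, 1.5, -1.4]
width: 18.4
gripper_force: 58.8
clock: 4.58
eef_pos: [435.1, 279.0, 241.6]
tool_rot: [3.141, 0.0, 2.805]
force: [0.8, -0.5, -0.6]
width: 19.2
gripper_force: 58.7
[432.1 287.  242.4] [ 3.1 -0.   2.8] 18.68138424572428 [372.  300.9 384.5]
```

View pics/w3.png

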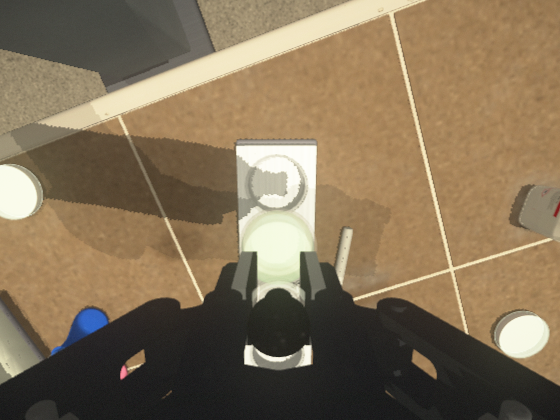

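Wrist view: the held flask covers the middle. Well 4's rim is at (277,182), with the block's end corners at (237,142) and (317,142), and the flask hangs above the row. Checking against the top-camera estimate.

Run:
```python
from h import *
import pickle
C=pickle.load(open("w3.pkl","rb"))
print("rim",plane(C,(277,182),42));print([plane(C,p,42) for p in((237,145),(317,145))])
T=get_calibration("top");print("tri4",tri([(T,(104/4+129.6,413/4+147.6)),(C,(277,182))]))
for k in range(3): get_image("wrist");c=get_calibration("wrist");print(ctrl.read_state()["eef_pos"])
cv2.imwrite("pics/w4.png",get_image("wrist")[...,::-1])
pickle.dump(c,open("w4.pkl","wb"))
a=cv2.imread("pics/w3.png");b=cv2.imread("pics/w4.png");print(cv2.phaseCorrelate(a[100:240,60:200,0].astype(float),b[100:240,60:200,0].astype(float)))
```

```text
rim [432.6 278.8  42. ]
[array([385.3, 254.1,  42. ]), array([411. , 327.6,  42. ])]
tri4 [435.7 278.6  29.9]
[433.2 283.5 242.1]
[434.6 279.6 241.5]
[435.6 277.  241.1]
((0.6720109781534376, 0.1417381030854017), 0.8575741199673491)
```

```bash
python3 -m creep '[{"dx":0,"dy":0,"dz":-0.1,"rx":0,"ry":0,"rz":0,"grip":1},{"dx":0,"dy":0,"dz":-0.23,"rx":0,"ry":0,"rz":0,"grip":1},{"dx":0,"dy":0,"dz":-0.35,"rx":0,"ry":0,"rz":0,"grip":1},{"dx":0,"dy":0,"dz":-0.42,"rx":0,"ry":0,"rz":0,"grip":1},{"dx":0,"dy":0,"dz":-0.44,"rx":0,"ry":0,"rz":0,"grip":1}]'
python3 -m creep '[{"dx":0,"dy":0,"dz":0,"rx":0,"ry":0,"rz":0,"grip":1},{"dx":0,"dy":0,"dz":-0.003,"rx":0,"ry":0,"rz":0,"grip":1},{"dx":0,"dy":0,"dz":-0.006,"rx":0,"ry":0,"rz":0,"grip":1},{"dx":0,"dy":0,"dz":-0.008,"rx":0,"ry":0,"rz":0,"grip":1},{"dx":0,"dy":0,"dz":-0.01,"rx":0,"ry":0,"rz":0,"grip":1}]'
```

```text
clock: 5.45
eef_pos: [436.2, 274.0, 63.7]
tool_rot: [-3.138, -0.001, 2.794]
force: [-0.5, -0.2, -0.6]
width: 19.0
gripper_force: 58.9
clock: 6.08
eef_pos: [436.3, 276.7, 61.5]
tool_rot: [3.141, 0.0, 2.797]
force: [-0.0, 0.3, -2.0]
width: 18.7
gripper_force: 58.9
```

Not touching yet (load ≈ -1 N). Lower on in small steps.

```bash
python3 -m creep '[{"dx":0,"dy":0,"dz":-0.001,"rx":0,"ry":0,"rz":0,"grip":1},{"dx":0,"dy":0,"dz":-0.002,"rx":0,"ry":0,"rz":0,"grip":1},{"dx":0,"dy":0,"dz":-0.003,"rx":0,"ry":0,"rz":0,"grip":1},{"dx":0,"dy":0,"dz":-0.004,"rx":0,"ry":0,"rz":0,"grip":1},{"dx":0,"dy":0,"dz":-0.004,"rx":0,"ry":0,"rz":0,"grip":1}]'
```

```text
clock: 6.7
eef_pos: [436.3, 276.6, 60.8]
tool_rot: [-3.141, 0.001, 2.797]
force: [-2.8, -2.2, 11.7]
width: 19.3
gripper_force: 60.0
```

Contact on the well floor (11.7 N at the expected height). Release and rise, then head back for flask c.

```bash
python3 -m creep '[{"dx":0,"dy":0,"dz":0.002,"rx":0,"ry":0,"rz":0,"grip":0.3},{"dx":0,"dy":0,"dz":0.002,"rx":0,"ry":0,"rz":0,"grip":-0.5},{"dx":0,"dy":0,"dz":0.002,"rx":0,"ry":0,"rz":0,"grip":-1},{"dx":0,"dy":0,"dz":0.002,"rx":0,"ry":0,"rz":0,"grip":-1},{"dx":0,"dy":0,"dz":0.1,"rx":0,"ry":0,"rz":0,"grip":-1}]'
python3 -m creep '[{"dx":0,"dy":0,"dz":0.15,"rx":0,"ry":0,"rz":0,"grip":-1},{"dx":0,"dy":0,"dz":0.3,"rx":0,"ry":0,"rz":0,"grip":-1},{"dx":0,"dy":0,"dz":0.4,"rx":0,"ry":0,"rz":0,"grip":-1},{"dx":0,"dy":0,"dz":0.4,"rx":0,"ry":0,"rz":0,"grip":-1},{"dx":0,"dy":0,"dz":0.4,"rx":0,"ry":0,"rz":0,"grip":-1}]'
python3 - <<'E'
from h import *
import pickle
c=get_calibration("wrist");i=get_image("wrist")[...,::-1]
cv2.imwrite("pics/w5.png",i);pickle.dump(c,open("w5.pkl","wb"))
s=ctrl.read_state();print(s["eef_pos"],s["tool_rot"],s["width"])
E
```

```text
clock: 7.32
eef_pos: [434.7, 275.3, 98.1]
tool_rot: [-3.137, -0.003, 2.798]
force: [0.7, -0.5, 0.8]
width: 85.6
gripper_force: 0.0
clock: 7.95
eef_pos: [435.9, 275.9, 259.0]
tool_rot: [-3.14, -0.0, 2.797]
force: [0.1, -0.1, -0.1]
width: 85.0
gripper_force: 0.0
[435.6 275.7 258.5] [-3.1 -0.   2.8] 85.71701335911482
```

View pics/w5.png

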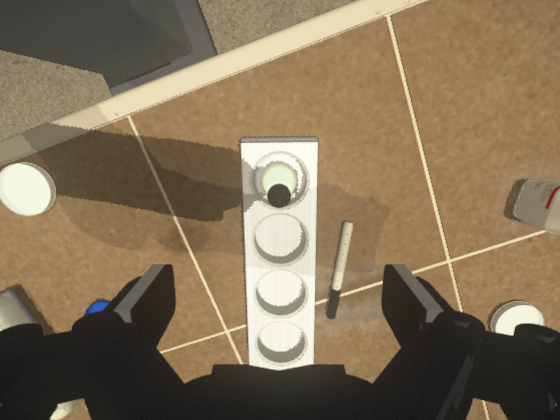

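d stands upright in well 4 (well at (279,180), flask (280,185)), and the other wells show at (281,238), (281,291) and (282,342). Locating these from the wrist view as well.

Run:
```python
from h import *
import pickle
C=pickle.load(open("w5.pkl","rb"));T=get_calibration("top")
w=[(213,120),(177,216),(141,314),(104,413)]
for p,t in zip([(282,342),(281,291),(281,238),(279.5,180)],w):
    t=(t[0]/4+129.6,t[1]/4+147.6);print(plane(C,p,42),plane(T,t,42),tri([(C,p),(T,t)]))
```

```text
[621.5 213.9  42. ] [622.4 210.9  42. ] [623.7 212.4  37.8]
[557.2 235.5  42. ] [560.9 232.6  42. ] [561.6 234.3  33.8]
[496.4 257.2  42. ] [498.8 254.1  42. ] [499.2 256.2  33.6]
[435.  277.3  42. ] [436.8 276.   42. ] [436.4 277.2  36.4]
```

```bash
python3 -m creep '[{"dx":0.036,"dy":-0.14,"dz":0,"rx":0,"ry":0,"rz":-0.025,"grip":-1},{"dx":0.072,"dy":-0.28,"dz":0,"rx":0,"ry":0,"rz":-0.05,"grip":-1},{"dx":0.108,"dy":-0.42,"dz":0,"rx":0,"ry":0,"rz":-0.075,"grip":-1},{"dx":0.144,"dy":-0.56,"dz":0,"rx":0,"ry":0,"rz":-0.1,"grip":-1},{"dx":0.18,"dy":-0.7,"dz":0,"rx":0,"ry":0,"rz":-0.125,"grip":-1}]'
python3 -m creep '[{"dx":0.036,"dy":-0.14,"dz":0,"rx":0,"ry":0,"rz":-0.025,"grip":-1},{"dx":0.072,"dy":-0.28,"dz":0,"rx":0,"ry":0,"rz":-0.05,"grip":-1},{"dx":0.1,"dy":-0.39,"dz":0,"rx":0,"ry":0,"rz":-0.056,"grip":-1},{"dx":0.108,"dy":-0.437,"dz":0,"rx":0,"ry":0,"rz":-0.056,"grip":-1},{"dx":0.108,"dy":-0.437,"dz":0,"rx":0,"ry":0,"rz":-0.056,"grip":-1}]'
```

```text
clock: 8.62
eef_pos: [507.6, -5.4, 258.2]
tool_rot: [-3.139, -0.001, 2.007]
force: [-0.4, 0.7, 0.2]
width: 85.4
gripper_force: 0.0
clock: 9.25
eef_pos: [550.6, -178.4, 258.3]
tool_rot: [-3.139, -0.001, 1.659]
force: [-0.0, 0.5, -0.1]
width: 85.4
gripper_force: 0.0
```

```bash
python3 -m creep '[{"dx":0.001,"dy":-0.002,"dz":-0.1,"rx":0,"ry":0,"rz":0,"grip":-1},{"dx":0.001,"dy":-0.002,"dz":-0.22,"rx":0,"ry":0,"rz":0,"grip":-1},{"dx":0.001,"dy":-0.002,"dz":-0.32,"rx":0,"ry":0,"rz":0,"grip":-1},{"dx":0.001,"dy":-0.002,"dz":-0.342,"rx":0,"ry":0,"rz":0,"grip":-1},{"dx":0.001,"dy":-0.002,"dz":-0.342,"rx":0,"ry":0,"rz":0,"grip":-1}]'
python3 -m creep '[{"dx":0,"dy":0,"dz":0,"rx":0,"ry":0,"rz":0,"grip":1},{"dx":0,"dy":0,"dz":0,"rx":0,"ry":0,"rz":0,"grip":1},{"dx":0,"dy":0,"dz":0,"rx":0,"ry":0,"rz":0,"grip":1},{"dx":0,"dy":0,"dz":0,"rx":0,"ry":0,"rz":0,"grip":1},{"dx":0,"dy":0,"dz":0,"rx":0,"ry":0,"rz":0,"grip":1}]'
```

```text
clock: 9.88
eef_pos: [552.1, -177.3, 123.3]
tool_rot: [3.141, -0.001, 1.662]
force: [0.1, 0.3, 0.9]
width: 85.5
gripper_force: 0.0
clock: 10.5
eef_pos: [552.0, -179.2, 123.4]
tool_rot: [3.141, 0.0, 1.66]
force: [-0.7, 0.9, 4.1]
width: 17.7
gripper_force: 58.4
```

```bash
python3 -m creep '[{"dx":0,"dy":0,"dz":0.08,"rx":0,"ry":0,"rz":0,"grip":1},{"dx":0,"dy":0,"dz":0.2,"rx":0,"ry":0,"rz":0,"grip":1},{"dx":0,"dy":0,"dz":0.3,"rx":0,"ry":0,"rz":0,"grip":1},{"dx":-0.01,"dy":0.1,"dz":0.3,"rx":0,"ry":0,"rz":0.02,"grip":1},{"dx":-0.03,"dy":0.25,"dz":0.3,"rx":0,"ry":0,"rz":0.04,"grip":1}]'
python3 -m creep '[{"dx":-0.017,"dy":0.14,"dz":0,"rx":0,"ry":0,"rz":0.025,"grip":1},{"dx":-0.034,"dy":0.28,"dz":0,"rx":0,"ry":0,"rz":0.05,"grip":1},{"dx":-0.051,"dy":0.42,"dz":0,"rx":0,"ry":0,"rz":0.075,"grip":1},{"dx":-0.068,"dy":0.56,"dz":0,"rx":0,"ry":0,"rz":0.1,"grip":1},{"dx":-0.085,"dy":0.7,"dz":0,"rx":0,"ry":0,"rz":0.125,"grip":1}]'
python3 -m creep '[{"dx":-0.012,"dy":0.1,"dz":0,"rx":0,"ry":0,"rz":0.0165,"grip":1},{"dx":-0.018,"dy":0.136,"dz":0,"rx":0,"ry":0,"rz":0.0165,"grip":1},{"dx":-0.018,"dy":0.136,"dz":0,"rx":0,"ry":0,"rz":0.0165,"grip":1},{"dx":-0.018,"dy":0.136,"dz":0,"rx":0,"ry":0,"rz":0.0165,"grip":1},{"dx":-0.018,"dy":0.136,"dz":-0.05,"rx":0,"ry":0,"rz":0.0165,"grip":1}]'
```

```text
clock: 11.12
eef_pos: [540.0, -80.0, 243.1]
tool_rot: [3.141, 0.001, 1.911]
force: [0.6, 1.9, -1.8]
width: 18.1
gripper_force: 58.7
clock: 11.75
eef_pos: [505.4, 202.4, 242.7]
tool_rot: [-3.141, 0.0, 2.701]
force: [0.3, -0.5, -1.1]
width: 18.1
gripper_force: 58.7
clock: 12.38
eef_pos: [500.3, 253.9, 223.8]
tool_rot: [3.14, 0.003, 2.797]
force: [-0.1, 0.4, -1.3]
width: 17.7
gripper_force: 58.7
```

```bash
python3 -m creep '[{"dx":0,"dy":0,"dz":-0.1,"rx":0,"ry":0,"rz":0,"grip":1},{"dx":0,"dy":0,"dz":-0.22,"rx":0,"ry":0,"rz":0,"grip":1},{"dx":0,"dy":0,"dz":-0.34,"rx":0,"ry":0,"rz":0,"grip":1},{"dx":0,"dy":0,"dz":-0.385,"rx":0,"ry":0,"rz":0,"grip":1},{"dx":0,"dy":0,"dz":-0.393,"rx":0,"ry":0,"rz":0,"grip":1}]'
python3 -m creep '[{"dx":0,"dy":0,"dz":-0.001,"rx":0,"ry":0,"rz":0,"grip":1},{"dx":0,"dy":0,"dz":-0.003,"rx":0,"ry":0,"rz":0,"grip":1},{"dx":0,"dy":0,"dz":-0.005,"rx":0,"ry":0,"rz":0,"grip":1},{"dx":0,"dy":0,"dz":-0.007,"rx":0,"ry":0,"rz":0,"grip":1},{"dx":0,"dy":0,"dz":-0.008,"rx":0,"ry":0,"rz":0,"grip":1}]'
```

```text
clock: 13.0
eef_pos: [498.9, 254.4, 65.4]
tool_rot: [-3.141, -0.0, 2.799]
force: [-0.5, 0.3, -1.1]
width: 18.2
gripper_force: 58.7
clock: 13.62
eef_pos: [498.7, 255.4, 62.6]
tool_rot: [3.141, 0.0, 2.8]
force: [0.5, -1.0, -1.3]
width: 18.5
gripper_force: 58.7
```

```bash
python3 -m creep '[{"dx":0,"dy":0,"dz":-0.001,"rx":0,"ry":0,"rz":0,"grip":1},{"dx":0,"dy":0,"dz":-0.002,"rx":0,"ry":0,"rz":0,"grip":1},{"dx":0,"dy":0,"dz":-0.003,"rx":0,"ry":0,"rz":0,"grip":1},{"dx":0,"dy":0,"dz":-0.003,"rx":0,"ry":0,"rz":0,"grip":1},{"dx":0,"dy":0,"dz":-0.003,"rx":0,"ry":0,"rz":0,"grip":1}]'
```

```text
clock: 14.25
eef_pos: [498.7, 255.4, 62.4]
tool_rot: [-3.141, 0.001, 2.8]
force: [-1.5, -1.7, 9.5]
width: 17.8
gripper_force: 59.6
```

```bash
python3 -m creep '[{"dx":0,"dy":0,"dz":0.002,"rx":0,"ry":0,"rz":0,"grip":0.3},{"dx":0,"dy":0,"dz":0.002,"rx":0,"ry":0,"rz":0,"grip":-0.5},{"dx":0,"dy":0,"dz":0.002,"rx":0,"ry":0,"rz":0,"grip":-1},{"dx":0,"dy":0,"dz":0.002,"rx":0,"ry":0,"rz":0,"grip":-1},{"dx":0,"dy":0,"dz":0.1,"rx":0,"ry":0,"rz":0,"grip":-1}]'
python3 -m creep '[{"dx":0,"dy":0,"dz":0.15,"rx":0,"ry":0,"rz":0,"grip":-1},{"dx":0,"dy":0,"dz":0.3,"rx":0,"ry":0,"rz":0,"grip":-1},{"dx":0,"dy":0,"dz":0.4,"rx":0,"ry":0,"rz":0,"grip":-1},{"dx":0.012,"dy":-0.1,"dz":0.4,"rx":0,"ry":0,"rz":-0.02,"grip":-1},{"dx":0.03,"dy":-0.24,"dz":0.4,"rx":0,"ry":0,"rz":-0.045,"grip":-1}]'
python3 -m creep '[{"dx":0.017,"dy":-0.14,"dz":0,"rx":0,"ry":0,"rz":-0.025,"grip":-1},{"dx":0.034,"dy":-0.28,"dz":0,"rx":0,"ry":0,"rz":-0.05,"grip":-1},{"dx":0.051,"dy":-0.42,"dz":0,"rx":0,"ry":0,"rz":-0.075,"grip":-1},{"dx":0.068,"dy":-0.56,"dz":0,"rx":0,"ry":0,"rz":-0.1,"grip":-1},{"dx":0.085,"dy":-0.7,"dz":0,"rx":0,"ry":0,"rz":-0.125,"grip":-1}]'
python3 -m creep '[{"dx":0.017,"dy":-0.14,"dz":0,"rx":0,"ry":0,"rz":-0.0115,"grip":-1},{"dx":0.03,"dy":-0.26,"dz":0,"rx":0,"ry":0,"rz":-0.0115,"grip":-1},{"dx":0.035,"dy":-0.318,"dz":0,"rx":0,"ry":0,"rz":-0.0115,"grip":-1},{"dx":0.035,"dy":-0.318,"dz":0,"rx":0,"ry":0,"rz":-0.0115,"grip":-1},{"dx":0.035,"dy":-0.318,"dz":0,"rx":0,"ry":0,"rz":-0.0115,"grip":-1}]'
```

```text
clock: 14.88
eef_pos: [496.9, 254.1, 99.4]
tool_rot: [-3.137, -0.004, 2.801]
force: [0.8, 0.4, 0.4]
width: 85.2
gripper_force: 0.0
clock: 15.5
eef_pos: [510.7, 160.0, 262.1]
tool_rot: [3.139, 0.0, 2.516]
force: [0.6, -0.1, -0.6]
width: 85.5
gripper_force: 0.0
clock: 16.12
eef_pos: [544.6, -122.4, 261.4]
tool_rot: [3.141, 0.0, 1.727]
force: [1.3, -0.4, -0.4]
width: 85.5
gripper_force: 0.0
clock: 16.75
eef_pos: [558.9, -244.8, 261.3]
tool_rot: [3.141, -0.002, 1.663]
force: [0.2, 1.1, 0.1]
width: 85.2
gripper_force: 0.0
```

```bash
python3 -m creep '[{"dx":0,"dy":0,"dz":-0.1,"rx":0,"ry":0,"rz":0,"grip":-1},{"dx":0,"dy":0,"dz":-0.22,"rx":0,"ry":0,"rz":0,"grip":-1},{"dx":0,"dy":0,"dz":-0.32,"rx":0,"ry":0,"rz":0,"grip":-1},{"dx":0,"dy":0,"dz":-0.345,"rx":0,"ry":0,"rz":0,"grip":-1},{"dx":0,"dy":0,"dz":-0.345,"rx":0,"ry":0,"rz":0,"grip":-1}]'
python3 -m creep '[{"dx":0,"dy":0,"dz":0,"rx":0,"ry":0,"rz":0,"grip":1},{"dx":0,"dy":0,"dz":0,"rx":0,"ry":0,"rz":0,"grip":1},{"dx":0,"dy":0,"dz":0,"rx":0,"ry":0,"rz":0,"grip":1},{"dx":0,"dy":0,"dz":0,"rx":0,"ry":0,"rz":0,"grip":1},{"dx":0,"dy":0,"dz":0,"rx":0,"ry":0,"rz":0,"grip":1}]'
```

```text
clock: 17.38
eef_pos: [559.2, -246.3, 123.9]
tool_rot: [3.141, -0.001, 1.662]
force: [0.4, 0.1, 0.0]
width: 85.3
gripper_force: 0.0
clock: 18.0
eef_pos: [558.8, -248.0, 123.9]
tool_rot: [3.141, 0.0, 1.66]
force: [-1.1, 0.3, 4.7]
width: 21.9
gripper_force: 58.4
```

```bash
python3 -m creep '[{"dx":0,"dy":0,"dz":0.08,"rx":0,"ry":0,"rz":0,"grip":1},{"dx":0,"dy":0,"dz":0.2,"rx":0,"ry":0,"rz":0,"grip":1},{"dx":0,"dy":0,"dz":0.3,"rx":0,"ry":0,"rz":0,"grip":1},{"dx":0,"dy":0.1,"dz":0.3,"rx":0,"ry":0,"rz":0.02,"grip":1},{"dx":0,"dy":0.25,"dz":0.3,"rx":0,"ry":0,"rz":0.04,"grip":1}]'
python3 -m creep '[{"dx":0,"dy":0.14,"dz":0,"rx":0,"ry":0,"rz":0.025,"grip":1},{"dx":0,"dy":0.28,"dz":0,"rx":0,"ry":0,"rz":0.05,"grip":1},{"dx":0,"dy":0.42,"dz":0,"rx":0,"ry":0,"rz":0.075,"grip":1},{"dx":0,"dy":0.56,"dz":0,"rx":0,"ry":0,"rz":0.1,"grip":1},{"dx":0.004,"dy":0.7,"dz":0,"rx":0,"ry":0,"rz":0.125,"grip":1}]'
python3 -m creep '[{"dx":0,"dy":0.13,"dz":0,"rx":0,"ry":0,"rz":0.0165,"grip":1},{"dx":0,"dy":0.22,"dz":0,"rx":0,"ry":0,"rz":0.0165,"grip":1},{"dx":0,"dy":0.254,"dz":0,"rx":0,"ry":0,"rz":0.0165,"grip":1},{"dx":0,"dy":0.254,"dz":0,"rx":0,"ry":0,"rz":0.0165,"grip":1},{"dx":0,"dy":0.254,"dz":-0.05,"rx":0,"ry":0,"rz":0.0165,"grip":1}]'
```

```text
clock: 18.62
eef_pos: [558.5, -149.0, 243.4]
tool_rot: [3.141, 0.001, 1.91]
force: [0.5, 0.8, -1.2]
width: 21.8
gripper_force: 58.8
clock: 19.25
eef_pos: [559.8, 133.6, 243.0]
tool_rot: [-3.141, -0.0, 2.702]
force: [0.9, -0.4, -0.9]
width: 21.8
gripper_force: 58.8
clock: 19.88
eef_pos: [561.7, 231.9, 224.1]
tool_rot: [3.141, 0.003, 2.798]
force: [-0.4, -0.1, -1.8]
width: 21.6
gripper_force: 58.8
```

```bash
python3 -m creep '[{"dx":0,"dy":0,"dz":-0.1,"rx":0,"ry":0,"rz":0,"grip":1},{"dx":0,"dy":0,"dz":-0.22,"rx":0,"ry":0,"rz":0,"grip":1},{"dx":0,"dy":0,"dz":-0.34,"rx":0,"ry":0,"rz":0,"grip":1},{"dx":0,"dy":0,"dz":-0.385,"rx":0,"ry":0,"rz":0,"grip":1},{"dx":0,"dy":0,"dz":-0.393,"rx":0,"ry":0,"rz":0,"grip":1}]'
python3 -m creep '[{"dx":0,"dy":0,"dz":-0.001,"rx":0,"ry":0,"rz":0,"grip":1},{"dx":0,"dy":0,"dz":-0.003,"rx":0,"ry":0,"rz":0,"grip":1},{"dx":0,"dy":0,"dz":-0.005,"rx":0,"ry":0,"rz":0,"grip":1},{"dx":0,"dy":0,"dz":-0.007,"rx":0,"ry":0,"rz":0,"grip":1},{"dx":0,"dy":0,"dz":-0.008,"rx":0,"ry":0,"rz":0,"grip":1}]'
python3 -m creep '[{"dx":0,"dy":0,"dz":-0.001,"rx":0,"ry":0,"rz":0,"grip":1},{"dx":0,"dy":0,"dz":-0.002,"rx":0,"ry":0,"rz":0,"grip":1},{"dx":0,"dy":0,"dz":-0.003,"rx":0,"ry":0,"rz":0,"grip":1},{"dx":0,"dy":0,"dz":-0.003,"rx":0,"ry":0,"rz":0,"grip":1},{"dx":0,"dy":0,"dz":-0.003,"rx":0,"ry":0,"rz":0,"grip":1}]'
```

```text
clock: 20.5
eef_pos: [560.4, 232.2, 65.7]
tool_rot: [-3.14, -0.0, 2.799]
force: [0.5, 1.0, -0.9]
width: 21.8
gripper_force: 58.9
clock: 21.12
eef_pos: [560.2, 233.8, 63.0]
tool_rot: [3.142, 0.0, 2.8]
force: [-0.2, 0.3, -1.4]
width: 21.9
gripper_force: 58.9
clock: 21.75
eef_pos: [560.3, 233.8, 62.9]
tool_rot: [-3.141, 0.001, 2.8]
force: [-2.3, -2.4, 9.4]
width: 21.6
gripper_force: 59.6
```

```bash
python3 -m creep '[{"dx":0,"dy":0,"dz":0.002,"rx":0,"ry":0,"rz":0,"grip":0.3},{"dx":0,"dy":0,"dz":0.002,"rx":0,"ry":0,"rz":0,"grip":-0.5},{"dx":0,"dy":0,"dz":0.002,"rx":0,"ry":0,"rz":0,"grip":-1},{"dx":0,"dy":0,"dz":0.002,"rx":0,"ry":0,"rz":0,"grip":-1},{"dx":0,"dy":0,"dz":0.1,"rx":0,"ry":0,"rz":0,"grip":-1}]'
python3 -m creep '[{"dx":0,"dy":0,"dz":0.15,"rx":0,"ry":0,"rz":0,"grip":-1},{"dx":0,"dy":0,"dz":0.3,"rx":0,"ry":0,"rz":0,"grip":-1},{"dx":0,"dy":0,"dz":0.4,"rx":0,"ry":0,"rz":0,"grip":-1},{"dx":0,"dy":-0.1,"dz":0.4,"rx":0,"ry":0,"rz":-0.02,"grip":-1},{"dx":0,"dy":-0.24,"dz":0.4,"rx":0,"ry":0,"rz":-0.045,"grip":-1}]'
python3 -m creep '[{"dx":0,"dy":-0.14,"dz":0,"rx":0,"ry":0,"rz":-0.025,"grip":-1},{"dx":0,"dy":-0.28,"dz":0,"rx":0,"ry":0,"rz":-0.05,"grip":-1},{"dx":0,"dy":-0.42,"dz":0,"rx":0,"ry":0,"rz":-0.075,"grip":-1},{"dx":0,"dy":-0.56,"dz":0,"rx":0,"ry":0,"rz":-0.1,"grip":-1},{"dx":0,"dy":-0.7,"dz":0,"rx":0,"ry":0,"rz":-0.125,"grip":-1}]'
python3 -m creep '[{"dx":0.01,"dy":-0.14,"dz":0,"rx":0,"ry":0,"rz":-0.0115,"grip":-1},{"dx":0.012,"dy":-0.28,"dz":0,"rx":0,"ry":0,"rz":-0.0115,"grip":-1},{"dx":0.012,"dy":-0.39,"dz":0,"rx":0,"ry":0,"rz":-0.0115,"grip":-1},{"dx":0.012,"dy":-0.424,"dz":0,"rx":0,"ry":0,"rz":-0.0115,"grip":-1},{"dx":0.012,"dy":-0.424,"dz":0,"rx":0,"ry":0,"rz":-0.0115,"grip":-1}]'
python3 - <<'E'
from h import *
t=get_image("top")[...,::-1];s=get_image("scene")[...,::-1];w=get_image("wrist")[...,::-1]
z=lambda i,x,y,W,H:cv2.resize(i[y:y+H,x:x+W],(400,int(400*H/W)),interpolation=cv2.INTER_CUBIC)
a=z(s,160,220,120,140);b=z(w,180,120,200,466-233) ; h=max(a.shape[0],b.shape[0])
p=lambda i:cv2.copyMakeBorder(i,0,h-i.shape[0],0,0,cv2.BORDER_CONSTANT)
cv2.imwrite("pics/c5.png",cv2.hconcat([p(a),p(b)]));print(ctrl.read_state()["eef_pos"],h)
E
```

```text
clock: 22.38
eef_pos: [558.2, 232.4, 99.4]
tool_rot: [-3.137, -0.004, 2.801]
force: [0.3, 0.4, 1.0]
width: 85.4
gripper_force: 0.0
clock: 23.0
eef_pos: [560.2, 138.6, 262.5]
tool_rot: [3.139, 0.0, 2.516]
force: [0.6, -0.8, -0.3]
width: 85.3
gripper_force: 0.0
clock: 23.62
eef_pos: [560.0, -143.9, 261.8]
tool_rot: [3.141, 0.0, 1.727]
force: [1.0, 0.4, 0.0]
width: 85.5
gripper_force: 0.0
clock: 24.25
eef_pos: [564.8, -311.9, 261.3]
tool_rot: [-3.141, -0.001, 1.659]
force: [0.3, 0.3, 0.8]
width: 85.4
gripper_force: 0.0
[ 565.6 -309.1  261.9] 466
```

View pics/c5.png

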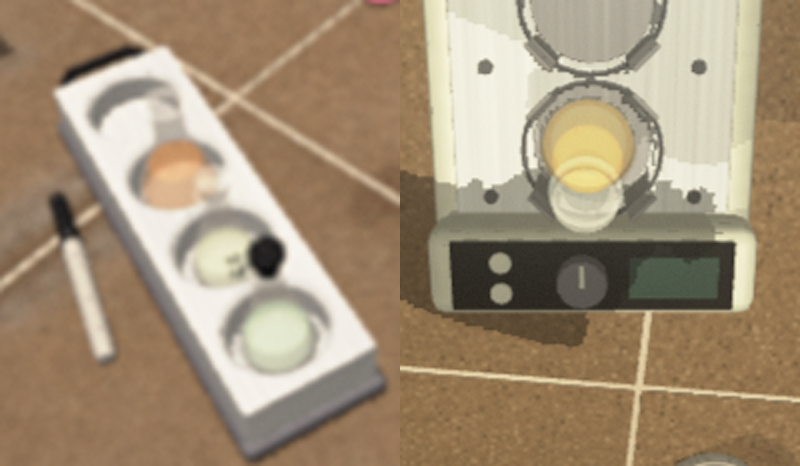

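Left: d, c and a stand in wells 4, 3 and 2, with well 1 at the handle empty. Right: yellow flask b is centred in its holder at crop (587,150), neck at (585,195). I'll grasp it.

```bash
python3 -m creep '[{"dx":0,"dy":0,"dz":-0.1,"rx":0,"ry":0,"rz":0,"grip":-1},{"dx":0,"dy":0,"dz":-0.22,"rx":0,"ry":0,"rz":0,"grip":-1},{"dx":0,"dy":0,"dz":-0.32,"rx":0,"ry":0,"rz":0,"grip":-1},{"dx":0,"dy":0,"dz":-0.345,"rx":0,"ry":0,"rz":0,"grip":-1},{"dx":0,"dy":0,"dz":-0.345,"rx":0,"ry":0,"rz":0,"grip":-1}]'
python3 -m creep '[{"dx":0,"dy":0,"dz":0,"rx":0,"ry":0,"rz":0,"grip":1},{"dx":0,"dy":0,"dz":0,"rx":0,"ry":0,"rz":0,"grip":1},{"dx":0,"dy":0,"dz":0,"rx":0,"ry":0,"rz":0,"grip":1},{"dx":0,"dy":0,"dz":0,"rx":0,"ry":0,"rz":0,"grip":1},{"dx":0,"dy":0,"dz":0,"rx":0,"ry":0,"rz":0,"grip":1}]'
```

```text
clock: 25.02
eef_pos: [565.7, -310.8, 124.3]
tool_rot: [3.141, -0.0, 1.661]
force: [-0.0, -0.9, 0.7]
width: 85.4
gripper_force: 0.0
clock: 25.65
eef_pos: [563.4, -312.4, 124.7]
tool_rot: [-3.139, 0.001, 1.659]
force: [-4.2, 0.3, 7.3]
width: 20.9
gripper_force: 58.4
```

```bash
python3 -m creep '[{"dx":0,"dy":0,"dz":0.08,"rx":0,"ry":0,"rz":0,"grip":1},{"dx":0,"dy":0,"dz":0.2,"rx":0,"ry":0,"rz":0,"grip":1},{"dx":0,"dy":0,"dz":0.3,"rx":0,"ry":0,"rz":0,"grip":1},{"dx":0.01,"dy":0.1,"dz":0.3,"rx":0,"ry":0,"rz":0.02,"grip":1},{"dx":0.024,"dy":0.25,"dz":0.3,"rx":0,"ry":0,"rz":0.04,"grip":1}]'
python3 -m creep '[{"dx":0.016,"dy":0.14,"dz":0,"rx":0,"ry":0,"rz":0.025,"grip":1},{"dx":0.032,"dy":0.28,"dz":0,"rx":0,"ry":0,"rz":0.05,"grip":1},{"dx":0.048,"dy":0.42,"dz":0,"rx":0,"ry":0,"rz":0.075,"grip":1},{"dx":0.064,"dy":0.56,"dz":0,"rx":0,"ry":0,"rz":0.1,"grip":1},{"dx":0.08,"dy":0.7,"dz":0,"rx":0,"ry":0,"rz":0.125,"grip":1}]'
python3 -m creep '[{"dx":0.016,"dy":0.14,"dz":0,"rx":0,"ry":0,"rz":0.0165,"grip":1},{"dx":0.032,"dy":0.28,"dz":0,"rx":0,"ry":0,"rz":0.0165,"grip":1},{"dx":0.04,"dy":0.34,"dz":0,"rx":0,"ry":0,"rz":0.0165,"grip":1},{"dx":0.04,"dy":0.3595,"dz":0,"rx":0,"ry":0,"rz":0.0165,"grip":1},{"dx":0.04,"dy":0.3595,"dz":0,"rx":0,"ry":0,"rz":0.0165,"grip":1}]'
python3 -m creep '[{"dx":0,"dy":0,"dz":-0.02,"rx":0,"ry":0,"rz":0,"grip":1},{"dx":0,"dy":0,"dz":-0.05,"rx":0,"ry":0,"rz":0,"grip":1},{"dx":0,"dy":0,"dz":-0.05,"rx":0,"ry":0,"rz":0,"grip":1},{"dx":0,"dy":0,"dz":-0.05,"rx":0,"ry":0,"rz":0,"grip":1},{"dx":0,"dy":0,"dz":-0.05,"rx":0,"ry":0,"rz":0,"grip":1}]'
```

```text
clock: 26.28
eef_pos: [574.4, -213.3, 244.3]
tool_rot: [3.141, 0.002, 1.91]
force: [-0.5, 0.7, -1.9]
width: 20.8
gripper_force: 58.6
clock: 26.9
eef_pos: [606.6, 69.6, 243.9]
tool_rot: [-3.141, 0.0, 2.701]
force: [1.4, -0.2, -0.9]
width: 20.5
gripper_force: 58.5
clock: 27.52
eef_pos: [622.5, 211.1, 243.5]
tool_rot: [-3.14, -0.0, 2.8]
force: [-0.2, 0.0, -0.5]
width: 20.6
gripper_force: 58.7
clock: 28.15
eef_pos: [622.8, 212.1, 224.1]
tool_rot: [3.141, 0.0, 2.8]
force: [0.6, 1.1, -0.8]
width: 20.7
gripper_force: 58.7
```

```bash
python3 -m creep '[{"dx":0,"dy":0,"dz":-0.1,"rx":0,"ry":0,"rz":0,"grip":1},{"dx":0,"dy":0,"dz":-0.22,"rx":0,"ry":0,"rz":0,"grip":1},{"dx":0,"dy":0,"dz":-0.34,"rx":0,"ry":0,"rz":0,"grip":1},{"dx":0,"dy":0,"dz":-0.38,"rx":0,"ry":0,"rz":0,"grip":1},{"dx":0,"dy":0,"dz":-0.391,"rx":0,"ry":0,"rz":0,"grip":1}]'
python3 -m creep '[{"dx":0,"dy":0,"dz":-0.001,"rx":0,"ry":0,"rz":0,"grip":1},{"dx":0,"dy":0,"dz":-0.003,"rx":0,"ry":0,"rz":0,"grip":1},{"dx":0,"dy":0,"dz":-0.005,"rx":0,"ry":0,"rz":0,"grip":1},{"dx":0,"dy":0,"dz":-0.007,"rx":0,"ry":0,"rz":0,"grip":1},{"dx":0,"dy":0,"dz":-0.008,"rx":0,"ry":0,"rz":0,"grip":1}]'
python3 -m creep '[{"dx":0,"dy":0,"dz":-0.001,"rx":0,"ry":0,"rz":0,"grip":1},{"dx":0,"dy":0,"dz":-0.002,"rx":0,"ry":0,"rz":0,"grip":1},{"dx":0,"dy":0,"dz":-0.003,"rx":0,"ry":0,"rz":0,"grip":1},{"dx":0,"dy":0,"dz":-0.003,"rx":0,"ry":0,"rz":0,"grip":1},{"dx":0,"dy":0,"dz":-0.003,"rx":0,"ry":0,"rz":0,"grip":1}]'
```

```text
clock: 28.78
eef_pos: [622.8, 212.4, 67.3]
tool_rot: [3.141, -0.0, 2.8]
force: [0.4, -0.7, -0.2]
width: 21.2
gripper_force: 58.7
clock: 29.4
eef_pos: [622.7, 212.0, 64.2]
tool_rot: [3.142, 0.0, 2.8]
force: [-0.2, 0.4, 0.1]
width: 20.7
gripper_force: 58.7
clock: 30.02
eef_pos: [622.7, 212.0, 63.7]
tool_rot: [-3.142, 0.0, 2.8]
force: [-2.2, -1.4, 5.2]
width: 20.3
gripper_force: 59.1
```

Contact at 63.7, as predicted. Release and rise clear.

```bash
python3 -m creep '[{"dx":0,"dy":0,"dz":0,"rx":0,"ry":0,"rz":0,"grip":0.3},{"dx":0,"dy":0,"dz":0.001,"rx":0,"ry":0,"rz":0,"grip":-0.5},{"dx":0,"dy":0,"dz":0.001,"rx":0,"ry":0,"rz":0,"grip":-1},{"dx":0,"dy":0,"dz":0.001,"rx":0,"ry":0,"rz":0,"grip":-1},{"dx":0,"dy":0,"dz":0.1,"rx":0,"ry":0,"rz":0,"grip":-1}]'
python3 -m creep '[{"dx":0,"dy":0,"dz":0.15,"rx":0,"ry":0,"rz":0,"grip":-1},{"dx":0,"dy":0,"dz":0.3,"rx":0,"ry":0,"rz":0,"grip":-1},{"dx":0,"dy":0,"dz":0.4,"rx":0,"ry":0,"rz":0,"grip":-1},{"dx":0,"dy":-0.1,"dz":0.4,"rx":0,"ry":0,"rz":0,"grip":-1},{"dx":0,"dy":-0.25,"dz":0.4,"rx":0,"ry":0,"rz":0,"grip":-1}]'
python3 -m creep '[{"dx":0,"dy":-0.15,"dz":0,"rx":0,"ry":0,"rz":0,"grip":-1},{"dx":0,"dy":-0.3,"dz":0,"rx":0,"ry":0,"rz":0,"grip":-1},{"dx":0,"dy":-0.4,"dz":0,"rx":0,"ry":0,"rz":0,"grip":-1},{"dx":0,"dy":-0.4,"dz":0,"rx":0,"ry":0,"rz":0,"grip":-1},{"dx":0,"dy":-0.4,"dz":0,"rx":0,"ry":0,"rz":0,"grip":-1}]'
python3 - <<'E'
from h import *
t=get_image("top")[...,::-1];s=get_image("scene")[...,::-1]
z=lambda i,x,y,W,H:cv2.resize(i[y:y+H,x:x+W],(400,int(400*H/W)),interpolation=cv2.INTER_CUBIC)
cv2.imwrite("pics/c6.png",cv2.hconcat([z(s,160,220,120,140),z(t,120,145,120,140)]))
E
```

```text
clock: 30.65
eef_pos: [620.5, 210.6, 100.3]
tool_rot: [-3.137, -0.005, 2.801]
force: [1.2, 0.6, 1.0]
width: 85.6
gripper_force: 0.0
clock: 31.28
eef_pos: [622.5, 113.5, 263.9]
tool_rot: [3.139, 0.001, 2.805]
force: [1.0, -1.9, -0.2]
width: 85.1
gripper_force: 0.0
clock: 31.9
eef_pos: [622.5, -46.8, 263.0]
tool_rot: [3.14, -0.0, 2.801]
force: [-0.0, 1.4, 0.3]
width: 85.5
gripper_force: 0.0
```

View pics/c6.png

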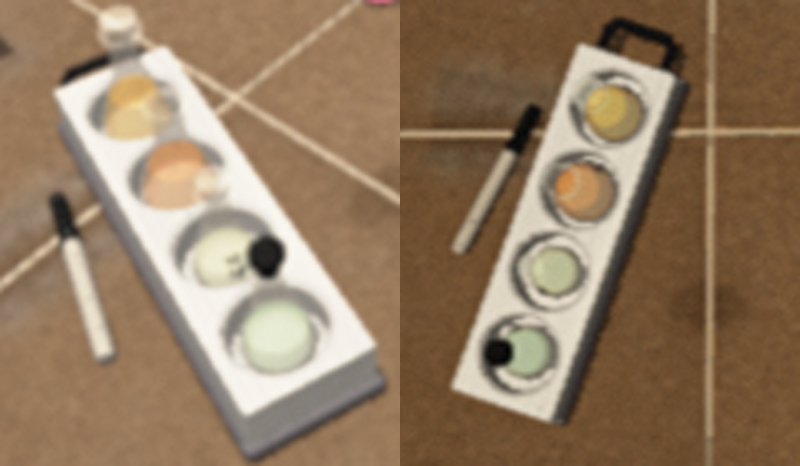

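All four stand upright in the right wells: from the handle yellow (610,107), orange (583,190), clear-stoppered (553,270) and black-stoppered (525,350). The gripper is clear of everything. Handing in.

```bash
python3 -c "
from cell import ctrl
print(ctrl.finish_job())"
```

```text
the job is handed in; nothing more can be done
None
```

All four flasks were moved from the shaker to the cooling block in their original order, standing upright and released, and the job was handed in at about 32 s; it returned no verdict.

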